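Pack the hand-held radio and tuck its carton shut

TASK

Put the hand-held radio away: lay it flat in the open cardboard carton, then close the carton properly, with the lid fully down and the lid's tuck tab inside the carton, behind the front wall's rim. The tab stands too straight to go in by itself, so fold it in to a little past square first, and leave the other things on the desk where they are.

Things in the scene. Friction and masses are not known exactly. Their poses are not given: they have to be found in the camera images.
- carton: Pale cardboard carton fixed to the desk, open on top, outside 150 mm (its x) by 180 mm (its y) by 80 mm high; walls and floor 4 mm thick. Origin: centre of its underside, on the desk. Its +x points from the lid's hinge to the front wall, away from the robot to within 0.4 rad; y runs along the hinge; z up.
- radio: Black hand-held radio lying loose on its back, keypad and display up; body 96 mm long (its x), 56 mm wide (its y), 34 mm thick, plus a 16 mm antenna stub and a smaller knob beyond its +x end (reaching x = +64 mm). About 0.24 kg. Origin: centre of the underside of the 96 mm body; z up. It fits the carton only lying along the carton's x (either way round), its body grasped across the 56 mm width.
- lid (a joint): Angle of the cardboard lid, rad: 0 = shut, flat on the carton; 1.57 = upright; at most 2.05; starts at 1.65 to 1.95, leaning back a little towards the robot. The lid is 140 mm from hinge to free edge, 178 mm wide and 4 mm thick. Stiff hinge: it stays where it is left and takes about 1.5 N at the free edge to move; it does not fall shut, so press it down all the way.
- tab (a joint): Fold angle of the tuck tab against the lid, rad: 0 = straight on, 1.57 = square to it (down, when the lid is shut), at most 1.95; starts at 0.35 to 0.8. 26 mm deep, 3 mm thick, 130 to 150 mm wide. Bends at about 0.5 N near its tip, before the lid moves, and stays where left. Folded 1.6 or more it passes inside the front wall; below about 1.45 it catches on the rim or goes outside.
- carton_hinge (a point): Middle of the lid's hinge line, at the top of the carton's robot-side wall: 75 mm behind the carton's centre (carton x = -75 mm), 80 mm above the desk. The lid's underside lies at this height when shut, its top 4 mm higher.
- carton_rim (a point): Middle of the inner edge of the front wall's rim: carton x = +71 mm, 80 mm above the desk. The shut lid's free edge ends 6 mm short of it.
- lid_edge (a point): Middle of the lid's free edge, on its outer (top) face, where the tab is creased to it; 140 mm from the hinge.
- tab_tip (a point): Middle of the tab's free edge, 26 mm from the crease. With the carton properly shut it lies inside the front wall, about 25 mm below the rim.
- paddle: Bystander: small dark steel Morse paddle, 66 by 36 mm, 35 mm high, standing on the desk between the carton and the radio. Origin under its centre.
- mouse: Bystander: black computer mouse, 100 by 60 mm, 34 mm high. Origin under its centre.
- remote: Bystander: flat black remote control, 150 by 44 by 16 mm. Origin under its centre.
- mug: Bystander: white mug, 82 mm across, 95 mm high. Origin under its centre.
- screwdriver: Bystander: screwdriver lying on the desk near the robot. Origin under its middle.
There are look-alikes about, which are no part of the job. What is shaped like the carton but blue is not meant.

How it is judged:
By the outcome, as a careful person would: the job done as asked, in the order asked, and still so for the second after the job is handed in, with the robot touching nothing.
It also fails if it takes over 72 s, if anything falls off the work surface, if the arm or the gripper's body presses on something with over 40 N, if the wrist force passes 120 N, or if a joint passes its speed limit or range.

ROBOT

A 6-joint arm with a two-finger parallel gripper is mounted at the origin on the work surface. World frame = base frame: x ahead of the robot, y to its left, z up, the work surface at z = 0. Lengths are in mm, angles in rad, forces in N, time in s.
With the tool pointing down it reaches from about 350 to 875 mm from the base axis. Payload 4.2 kg.
Tool frame: the origin (TCP) lies midway between the tips of the shut fingers; the grasp point (between the pads) lies 19 mm behind it; z points along the fingers, y is the line along which they close (so a half turn about z gives the same grasp; the last joint's range is limited). The gripper opens to 85 mm and grips with 20 to 120 N. Pads are 22 mm wide; open, the fingers measure 114 mm over their backs; the gripper's body (76 mm by 85 mm) begins 54 mm behind the grasp point. The pads swing forward as they close: fully open they stand 13 mm farther back than shut.
Start: joints at [-1.01, 0.385, 0.008, 0, -1.194, -0.259], TCP at [185.79, -596.725, 210.812] pointing down, gripper open.
Joint ranges: [-3.14, 3.14], [-1.21, 2.06], [-1.07, 1.41], [-3.16, 2.05], [-2.99, -0.16], [-3.1, 3.1]. Speed limits (rad/s): [2.79, 2.79, 3.14, 3.14, 3.14, 3.14].

INTERFACE

Orientations are given as a unit quaternion [x, y, z, w].
In Python, from bench import sensors, get_image, camera_params, job_done gives the robot as it stands.
- The arm moves only by the tool servo_tool, never from a script. Its argument "motion" is a list of rows, each an object with "travel": the shift along the tool's x, y, z as a fraction of full scale, a list of three; "rot": the turn, a rotation vector about the tool's x, y, z as a fraction of full scale, a list of three; "hand": the opening, from 0 (shut) to 1 (fully open). In form: [{"travel": [x, y, z], "rot": [wx, wy, wz], "hand": hand}, ...]. A call has 1 to 10 rows; each row shifts and turns the commanded pose from where the row before left it, along the tool's axes as they then stand; what a row does not reach is not made up. Full scale, the value 1, is 25 cm for a shift and 360 degrees for a turn. A row lasts 1/12 s, in which the tool goes at most 41.7 mm and 7.16 degrees, less where a joint would pass 70% of its speed; a pose out of reach is approached as far as the arm can. A call with a number of a shift or a turn outside -1 to 1 is refused whole. A call with a gripper value outside its range is refused whole. The fingers move at their own pace and stop on an object; the grip force is fixed at half the most. Time passes only in rows, so rows that do not move let the fingers close. It gives the time, the measured TCP pose, the force, the opening and the grip force at its end, in the units of the state.
- sensors.read_state(): the state, without advancing time (a new reading comes with each control period).
- get_image(name): name is "scene" or "side" or "wrist"; returns (picture, depth): 400x640x3 uint8, red, green, blue; 400x640 float32, mm along the optical axis (not along the pixel's ray), 0 where there is no reading.
- camera_params(name): a dict with "camera_matrix" (3x3 intrinsics, pixels), "R" (3x3) and "t" (3): a world point X has camera coordinates R X + t; the wrist camera has in their place "mount" (4x4, takes a point from camera to tool coordinates, whose origin is the TCP and whose axes are the flange's). Camera axes: x right, y down, z forward; pixel columns grow to the right and rows downward; lengths in mm; the calibration is good to about 2 mm. A picture is of the moment at which its call begins: read the wrist's pose just before it. camera_params takes no time and is no camera call.
- job_done(): hands the job in; it is judged then, once.
The state is a dict: "clock": time; "joints": joint angles; "joint_vel": joint speeds; "joint_efforts": joint torques, N m; "position": TCP position; "ee_rot": TCP orientation; "contact_force": force on the tool from outside, world axes, zero at the start; "wrist_torque": the same for the moment, N m; "gripper_width": finger opening in mm; "grasp_force": force on a finger pad.
Only numpy, scipy, OpenCV 4.12 (cv2) and the standard library are available. Lean on these libraries where they do the work, as an engineer would, in place of code of your own. Each camera call takes 0.05 s, during which the arm holds its last target. There are 200 camera calls.

## Working session

There is one attempt and no reset: what is moved stays moved. The work goes in short steps, Python scripts to look and compute and a tool call to move; the robot and the scene stay as the last step left them, time stands still between calls to the robot, and variables do not carry over. Pictures are saved under pics/ and viewed, at most 10 in all, crops included, and the job is handed in when it is done.

Besides the shell and the picture viewer there is one more tool, called after ">>>" as a command line: name --argument value ..., lists and objects as JSON in quotes. servo_tool: Moves the arm, as the interface text tells. Its arguments: {"type":"object","properties":{"motion":{"type":"array"}},"required":["motion"]}

```bash
ls; mkdir -p pics
cat > h.py <<'E'
import numpy as np,cv2
from bench import sensors,get_image,camera_params,job_done
from scipy.spatial.transform import Rotation as Ro
def snap(n,f=None):
    s=sensors.read_state(); im,d=get_image(n); p=camera_params(n); K=np.array(p['camera_matrix'])
    if n=='wrist':
        M=np.array(p['mount']); T=np.eye(4); T[:3,:3]=Ro.from_quat(s['ee_rot']).as_matrix(); T[:3,3]=s['position']
        W=T@M
    else:
        W=np.eye(4); R=np.array(p['R']); W[:3,:3]=R.T; W[:3,3]=-R.T@np.array(p['t'])
    if f: cv2.imwrite('pics/'+f,im[...,::-1]); np.savez('pics/'+f[:-4]+'.npz',im=im,d=d,K=K,W=W)
    return im,d,K,W
def cloud(d,K,W):
    v,u=np.indices(d.shape); P=np.stack([(u-K[0,2])/K[0,0]*d,(v-K[1,2])/K[1,1]*d,d],-1)
    X=P@W[:3,:3].T+W[:3,3]; X[d<=0]=np.nan; return X
E
python3 - <<'E'
from h import *
for n in('scene','side'):
    im,d,K,W=snap(n,n+'0.png'); print(n,W.round(2).tolist(),K.tolist(),(d>0).mean())
print(sensors.read_state())
E
```

```text
pics
scene [[0.07, 0.82, -0.56, 1109.6], [1.0, -0.06, 0.03, 101.14], [-0.01, -0.57, -0.82, 915.87], [0.0, 0.0, 0.0, 1.0]] [[396.1819689312026, 0.0, 317.57552472530995], [0.0, 396.1819689312026, 189.2366253601666], [0.0, 0.0, 1.0]] 0.99578515625
side [[-0.98, -0.09, 0.19, 318.95], [-0.21, 0.5, -0.84, 1076.99], [-0.02, -0.86, -0.51, 694.89], [0.0, 0.0, 0.0, 1.0]] [[484.9509500129853, 0.0, 320.28346262967966], [0.0, 484.9509500129853, 200.5651586514974], [0.0, 0.0, 1.0]] 0.99590625
{'clock': 0.1, 'joints': array([-1.01040985e+00,  3.85506945e-01,  6.79716596e-03, -4.42386605e-04,
       -1.19400448e+00, -2.58592492e-01]), 'joint_vel': array([-0.00051993, -0.00237006,  0.00259166,  0.00199431, -0.00076847,
       -0.00152627]), 'joint_efforts': array([-6.85632094e-04, -3.93319345e+01,  1.88928115e+01,  4.19803128e+00,
       -2.62852685e-03,  1.10047694e-05]), 'position': array([ 185.62422744, -596.22566269,  209.82701451]), 'ee_rot': array([-1.50244262e-01,  9.88648421e-01,  9.61540716e-04, -1.93203710e-04]), 'contact_force': array([0.36058616, 0.74673421, 0.158269  ]), 'wrist_torque': array([-0.03491979,  0.01840068,  0.01434207]), 'grasp_force': 0.0, 'gripper_width': 85.36799106480733}
```

View pics/scene0.png

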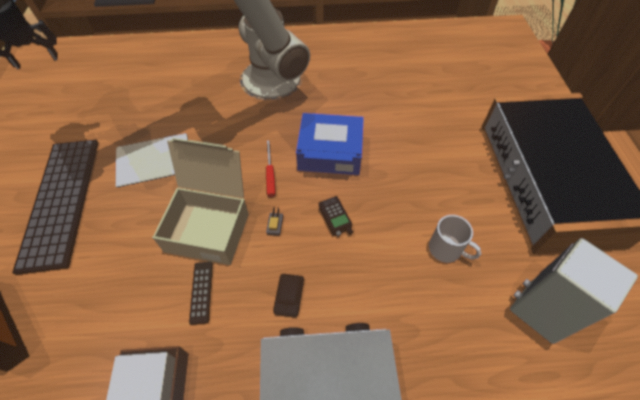

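View pics/side0.png

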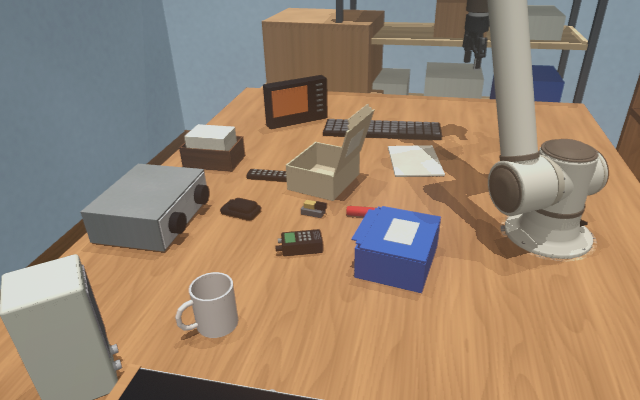

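Scene: the radio candidates are the black thing at (336,216), with keypad, green display and stub at (350,232), the mouse at (289,295) and the remote at (201,292). Only the first fits the description. The carton is the pale one at (203,225) with its lid up at (208,170). The closed one at (331,143) is blue, so not meant. Next I'll confirm with a crop and measure.

Run:
```python
from h import *
f=np.load('pics/scene0.npz'); im,d,K,W=[f[k] for k in('im','d','K','W')]
cv2.imwrite('pics/crop.png',cv2.resize(im[130:270,140:380,::-1],None,fx=3.3,fy=3.3,interpolation=cv2.INTER_CUBIC))
X={}
for n in('scene','side'):
    f=np.load(f'pics/{n}0.npz'); X[n]=cloud(f['d'],f['K'],f['W'])
# desk height check
print('desk z',[np.nanmedian(X['scene'][r,c]) for r,c in((250,380),(150,400))], X['scene'][250,380])
def box(n,r0,r1,c0,c1,z0,z1):
    S=X[n][r0:r1,c0:c1].reshape(-1,3); S=S[(S[:,2]>z0)&(S[:,2]<z1)]; 
    return S
for nm,a in dict(radio=('scene',190,245,312,362,24,45),radio2=('side',222,262,270,330,24,45),paddle=('scene',205,240,262,286,8,60),screw=('scene',140,200,262,278,6,60),mug=('scene',215,265,428,485,20,110)).items():
    S=box(*a); print(nm,len(S),S.mean(0).round(1),cv2.minAreaRect(S[:,:2].astype(np.float32)),S.max(0).round())
S=box('scene',185,268,150,250,72,86); print('rim',len(S),cv2.minAreaRect(S[:,:2].astype(np.float32)),np.median(S[:,2]))
S=box('side',135,205,280,368,72,86); print('rim side',len(S),cv2.minAreaRect(S[:,:2].astype(np.float32)))
for n,a in (('scene',(130,210,160,255)),('side',(95,200,325,385))):
    S=box(n,*a,100,260); c=S.mean(0); u,s,v=np.linalg.svd(S-c,full_matrices=False)
    print('lid',n,len(S),c.round(1),v[2].round(3),S.min(0).round(),S.max(0).round(),s/np.sqrt(len(S)))
    t=S[S[:,2]>S[:,2].max()-6]; print(' top',t.mean(0).round(1),t.min(0).round(),t.max(0).round())
```

```text
desk z [np.float64(276.45293466107955), np.float64(354.21638550852606)] [680.47797233 276.45293466   0.82101268]
radio 736 [586.6 170.   32.9] ((589.1650390625, 172.2946319580078), (113.41889190673828, 56.633026123046875), 18.646602630615234) [640. 209.  39.]
radio2 684 [577.8 176.   33. ] ((585.3860473632812, 172.17318725585938), (111.37522888183594, 61.14434051513672), 18.66337776184082) [635. 212.  38.]
paddle 323 [594.3  11.8  22.8] ((587.7376708984375, 11.146175384521484), (36.488433837890625, 67.70924377441406), 80.57418823242188) [624.  32.  37.]
screw 325 [443.4  -0.6  20.3] ((403.98565673828125, -1.4799003601074219), (200.98770141601562, 25.07158660888672), 1.6074610948562622) [505.  13.  28.]
mug 1366 [690.7 444.6  62.3] ((697.5101928710938, 443.4135437011719), (106.30472564697266, 82.30331420898438), 17.120851516723633) [737. 498.  98.]
rim 762 ((596.3032836914062, -166.62921142578125), (183.00238037109375, 156.44615173339844), 74.69481658935547) 77.78037840710283
rim side 389 ((593.556884765625, -167.37753295898438), (189.1602325439453, 159.3070526123047), 74.10038757324219)
lid scene 2930 [ 503.2 -138.7  165.4] [ 0.935 -0.257  0.243] [ 463. -230.  100.] [544. -50. 240.] [51.22404776 38.11035811  2.7491726 ]
 top [ 495.9 -137.7  236.3] [ 477. -201.  234.] [516. -75. 240.]
lid side 1042 [ 497.7 -131.4  176.9] [ 0.942 -0.262  0.211] [ 459. -233.  100.] [541. -49. 240.] [51.68469701 41.91025648  3.55192726]
 top [ 492.8 -135.2  236.6] [ 474. -201.  234.] [510. -80. 240.]
```

View pics/crop.png

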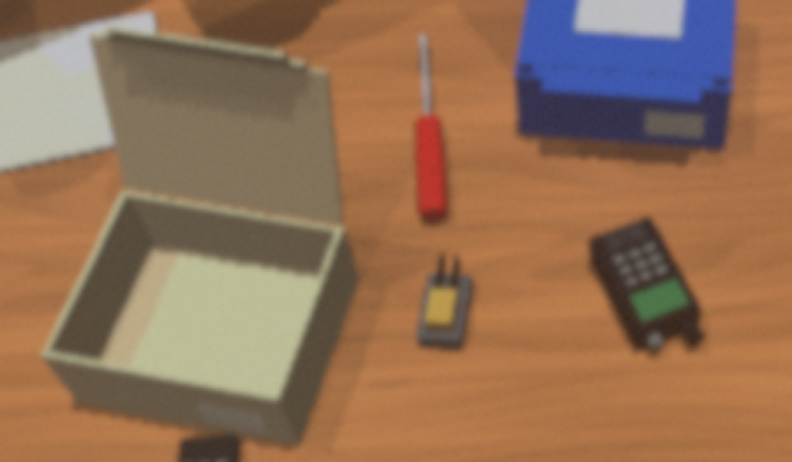

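The crop confirms it: the radio, with keypad, green display and stubs, is at crop (645,285). The pale open carton is at (210,310) with its tab leaning forward at the lid's top. Now heading to the radio, high over the lid.

>>> servo_tool --motion '[{"travel": [-0.09, 0.09, -0.1], "rot": [0, 0, 0], "hand": 1}, {"travel": [-0.09, 0.09, -0.1], "rot": [0, 0, 0], "hand": 1}, {"travel": [-0.09, 0.09, -0.1], "rot": [0, 0, 0], "hand": 1}, {"travel": [-0.09, 0.09, -0.1], "rot": [0, 0, 0], "hand": 1}, {"travel": [-0.11, 0.11, 0], "rot": [0, 0, 0], "hand": 1}, {"travel": [-0.11, 0.11, 0], "rot": [0, 0, 0], "hand": 1}, {"travel": [-0.11, 0.11, 0], "rot": [0, 0, 0], "hand": 1}, {"travel": [-0.11, 0.11, 0], "rot": [0, 0, 0], "hand": 1}, {"travel": [-0.11, 0.11, 0], "rot": [0, 0, 0], "hand": 1}, {"travel": [-0.11, 0.11, 0], "rot": [0, 0, 0], "hand": 1}]'

```text
clock: 0.93
position: [353.6, -275.6, 310.6]
ee_rot: [-0.15, 0.989, 0.0, -0.0]
contact_force: [0.5, -0.8, 1.0]
gripper_width: 85.5
grasp_force: 0.0
```

>>> servo_tool --motion '[{"travel": [-0.11, 0.11, 0], "rot": [0, 0, 0], "hand": 1}, {"travel": [-0.11, 0.11, 0], "rot": [0, 0, 0], "hand": 1}, {"travel": [-0.11, 0.11, 0], "rot": [0, 0, 0], "hand": 1}, {"travel": [-0.11, 0.11, 0], "rot": [0, 0, 0], "hand": 1}, {"travel": [-0.11, 0.11, 0], "rot": [0, 0, 0], "hand": 1}, {"travel": [-0.11, 0.11, 0], "rot": [0, 0, 0], "hand": 1}, {"travel": [-0.11, 0.11, 0], "rot": [0, 0, 0], "hand": 1}, {"travel": [-0.11, 0.11, 0], "rot": [0, 0, 0], "hand": 1}, {"travel": [-0.11, 0.11, 0], "rot": [0, 0, 0], "hand": 1}, {"travel": [-0.11, 0.11, 0.05], "rot": [0, 0, 0], "hand": 1}]'

```text
clock: 1.77
position: [535.9, 69.0, 300.3]
ee_rot: [-0.151, 0.989, 0.0, 0.002]
contact_force: [0.5, -1.2, 0.0]
gripper_width: 85.2
grasp_force: 0.0
```

Run:
```python
from h import *
s=sensors.read_state(); print(s['clock'],s['position'],s['ee_rot'],camera_params('wrist')['mount'])
R=Ro.from_quat(s['ee_rot']).as_matrix(); print('to radio, tool',R.T@(np.array([580,170,200])-s['position'])/250)
```

```text
1.7667 [535.87829584  68.96652535 300.33639334] [-1.50714358e-01  9.88574509e-01  1.13613538e-04  2.36860463e-03] [[-9.10403291e-04 -9.45564779e-01 -3.25432665e-01  8.31517049e+01]
 [ 9.99999451e-01 -6.92038180e-04 -7.86755265e-04 -3.35178923e-01]
 [ 5.18716239e-04 -3.25433203e-01  9.45564890e-01 -1.62943762e+02]
 [ 0.00000000e+00  0.00000000e+00  0.00000000e+00  1.00000000e+00]]
to radio, tool [-0.28699934  0.33338015  0.40254084]
```

>>> servo_tool --motion '[{"travel": [-0.095, 0.11, 0.02], "rot": [0, 0, 0], "hand": 1}, {"travel": [-0.095, 0.11, 0.05], "rot": [0, 0, 0], "hand": 1}, {"travel": [-0.095, 0.11, 0.06], "rot": [0, 0, 0], "hand": 1}, {"travel": [0, 0, 0.14], "rot": [0, 0, 0], "hand": 1}, {"travel": [0, 0, 0.14], "rot": [0, 0, 0], "hand": 1}, {"travel": [0, 0, 0.1], "rot": [0, 0, 0], "hand": 1}, {"travel": [0, 0, 0], "rot": [0, 0, 0], "hand": 1}, {"travel": [0, 0, 0], "rot": [0, 0, 0], "hand": 1}]'

```text
clock: 2.43
position: [577.3, 166.3, 169.7]
ee_rot: [-0.15, 0.989, -0.001, -0.002]
contact_force: [-0.1, 0.4, 1.4]
gripper_width: 85.3
grasp_force: 0.0
```

Run:
```python
from h import *
im,d,K,W=snap('wrist','w1.png'); X=cloud(d,K,W); s=sensors.read_state(); print(s['position'],s['ee_rot'])
m=(X[...,2]>22)&(X[...,2]<45)&(np.hypot(X[...,0]-585,X[...,1]-172)<90)
n,l,st,c=cv2.connectedComponentsWithStats(m.astype(np.uint8)); k=1+st[1:,4].argmax(); S=X[l==k]
r=cv2.minAreaRect(S[:,:2].astype(np.float32)); print(st[k],r,S.mean(0),S.max(0))
```

```text
[578.61904427 166.86696801 171.8725843 ] [-1.50566389e-01  9.88599637e-01 -2.68000725e-04  6.70113492e-04]
[ 293  130   62  111 5905] ((588.7780151367188, 171.2259521484375), (112.19074249267578, 55.81364440917969), 19.05375099182129) [578.99369107 168.51742763  33.55510428] [640.02562342 210.04554695  36.97753425]
```

View pics/w1.png

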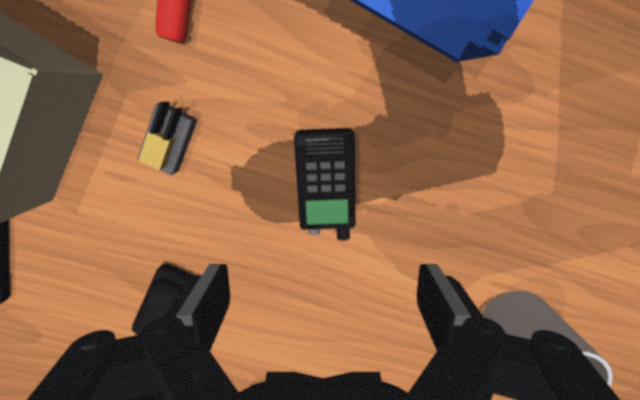

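The wrist view shows the radio at (325,180), antenna at (343,232), between the open fingers and aligned to within 2°. Descending to grasp.

>>> servo_tool --motion '[{"travel": [-0.012, 0.004, 0.1], "rot": [0, 0, -0.005], "hand": 1}, {"travel": [0, 0, 0.14], "rot": [0, 0, 0], "hand": 1}, {"travel": [0, 0, 0.14], "rot": [0, 0, 0], "hand": 1}, {"travel": [0, 0, 0.14], "rot": [0, 0, 0], "hand": 1}, {"travel": [0, 0, 0.1], "rot": [0, 0, 0], "hand": 1}, {"travel": [0, 0, 0.055], "rot": [0, 0, 0], "hand": 1}, {"travel": [0, 0, 0], "rot": [0, 0, 0], "hand": 1}]'

```text
clock: 3.07
position: [580.2, 168.3, 1.0]
ee_rot: [-0.166, 0.986, -0.0, -0.001]
contact_force: [-0.6, -0.6, 0.1]
gripper_width: 85.2
grasp_force: 0.0
```

>>> servo_tool --motion '[{"travel": [0, 0, 0], "rot": [0, 0, 0], "hand": 0.3}, {"travel": [0, 0, 0], "rot": [0, 0, 0], "hand": 0.3}, {"travel": [0, 0, 0], "rot": [0, 0, 0], "hand": 0.3}, {"travel": [0, 0, 0], "rot": [0, 0, 0], "hand": 0.3}, {"travel": [0, 0, 0], "rot": [0, 0, 0], "hand": 0.3}, {"travel": [0, 0, 0], "rot": [0, 0, 0], "hand": 0.3}, {"travel": [0, 0, 0], "rot": [0, 0, 0], "hand": 0.3}, {"travel": [0, 0, 0], "rot": [0, 0, 0], "hand": 0.3}]'

```text
clock: 3.73
position: [582.6, 169.8, 5.6]
ee_rot: [-0.166, 0.986, 0.001, 0.003]
contact_force: [-1.4, -0.1, 4.7]
gripper_width: 53.6
grasp_force: 62.4
```

>>> servo_tool --motion '[{"travel": [0, 0, -0.04], "rot": [0, 0, 0], "hand": 0.3}, {"travel": [0, 0, -0.1], "rot": [0, 0, 0], "hand": 0.3}, {"travel": [0, 0, -0.15], "rot": [0, 0, 0], "hand": 0.3}, {"travel": [0, 0, -0.15], "rot": [0, 0, 0], "hand": 0.3}, {"travel": [0, 0, -0.15], "rot": [0, 0, 0], "hand": 0.3}, {"travel": [0.03, -0.09, -0.11], "rot": [0, 0, 0], "hand": 0.3}, {"travel": [0.04, -0.13, -0.05], "rot": [0, 0, 0], "hand": 0.3}, {"travel": [0.05, -0.15, 0], "rot": [0, 0, 0], "hand": 0.3}, {"travel": [0.05, -0.15, 0], "rot": [0, 0, 0], "hand": 0.3}, {"travel": [0.05, -0.15, 0], "rot": [0, 0, 0], "hand": 0.3}]'

```text
clock: 4.57
position: [582.6, -9.0, 191.4]
ee_rot: [-0.166, 0.986, 0.0, 0.001]
contact_force: [1.0, -0.4, -2.2]
gripper_width: 53.6
grasp_force: 63.8
```

>>> servo_tool --motion '[{"travel": [0.05, -0.15, 0], "rot": [0, 0, 0], "hand": 0.3}, {"travel": [0.05, -0.15, 0], "rot": [0, 0, 0], "hand": 0.3}, {"travel": [0.05, -0.15, 0], "rot": [0, 0, 0], "hand": 0.3}, {"travel": [0.05, -0.15, 0], "rot": [0, 0, 0.006], "hand": 0.3}, {"travel": [0, 0, 0], "rot": [0, 0, 0.015], "hand": 0.3}, {"travel": [0, 0, 0], "rot": [0, 0, 0.018], "hand": 0.3}, {"travel": [0, 0, 0], "rot": [0, 0, 0.018], "hand": 0.3}, {"travel": [0, 0, 0], "rot": [0, 0, 0.018], "hand": 0.3}, {"travel": [0, 0, 0], "rot": [0, 0, 0.015], "hand": 0.3}, {"travel": [0, 0, 0], "rot": [0, 0, 0.006], "hand": 0.3}]'

```text
clock: 5.4
position: [584.5, -165.8, 190.7]
ee_rot: [0.137, 0.991, 0.0, 0.0]
contact_force: [-0.6, 0.4, -2.5]
gripper_width: 53.5
grasp_force: 64.0
```

Run:
```python
from h import *
im,d,K,W=snap('wrist','w2.png'); X=cloud(d,K,W); s=sensors.read_state(); print(s['position'],s['ee_rot'],s['gripper_width'],s['joints'])
R=Ro.from_quat(s['ee_rot']).as_matrix(); print('toolx yaw',np.degrees(np.arctan2(R[1,0],R[0,0])), 'z',R[:,2])
sd=snap('side','s2.png'); sd0=sd[0]
m=(X[...,2]>72)&(X[...,2]<86)&(np.hypot(X[...,0]-595,X[...,1]+167)<140)
S=X[m]; print('rim wrist',m.sum(),cv2.minAreaRect(S[:,:2].astype(np.float32)))
cv2.imwrite('pics/both.png',np.vstack([im[...,::-1],sd0[...,::-1]])[::1,::1])
b=cv2.resize(np.hstack([im,sd0])[...,::-1],(800,250)); cv2.imwrite('pics/b2.png',b)
```

```text
[ 584.53886241 -165.69111367  190.67751594] [1.36415327e-01 9.90651613e-01 2.91877163e-04 3.92861409e-04] 53.716236813776106 [-1.03246019e-02  3.69119409e-01 -6.78327615e-02 -5.29926255e-04
 -1.13299111e+00 -1.83393131e+00]
toolx yaw 164.3190456778581 z [ 8.58010615e-04  4.71112530e-04 -9.99999521e-01]
rim wrist 3499 ((596.982421875, -167.31080627441406), (180.79904174804688, 151.23463439941406), 74.35873413085938)
```

View pics/b2.png

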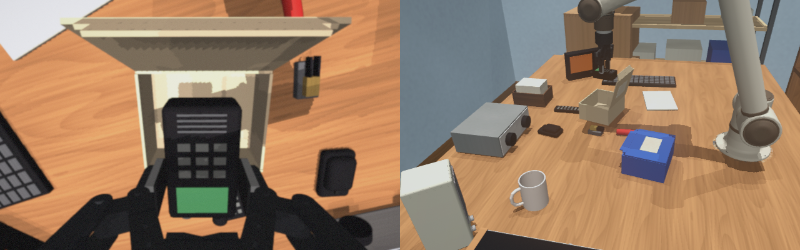

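The wrist view has the radio held straight and the carton below it, with the lid leaning back at (210,30). On descending, the camera mount would come near the lid, so I'll make the half turn (either way round is allowed), camera to the far side, shifting 20 mm forward first.

>>> servo_tool --motion '[{"travel": [-0.039, 0.004, 0], "rot": [0, 0, 0], "hand": 0.3}, {"travel": [-0.039, 0.004, 0], "rot": [0, 0, 0], "hand": 0.3}, {"travel": [0, 0, 0], "rot": [0, 0, -0.01], "hand": 0.3}, {"travel": [0, 0, 0], "rot": [0, 0, -0.019], "hand": 0.3}, {"travel": [0, 0, 0], "rot": [0, 0, -0.019], "hand": 0.3}, {"travel": [0, 0, 0], "rot": [0, 0, -0.019], "hand": 0.3}, {"travel": [0, 0, 0], "rot": [0, 0, -0.019], "hand": 0.3}, {"travel": [0, 0, 0], "rot": [0, 0, -0.019], "hand": 0.3}, {"travel": [0, 0, 0], "rot": [0, 0, -0.019], "hand": 0.3}, {"travel": [0, 0, 0], "rot": [0, 0, -0.019], "hand": 0.3}]'

```text
clock: 6.33
position: [604.0, -168.9, 190.3]
ee_rot: [-0.313, 0.95, 0.0, 0.0]
contact_force: [0.9, 0.6, -1.9]
gripper_width: 53.2
grasp_force: 64.0
```

>>> servo_tool --motion '[{"travel": [0, 0, 0], "rot": [0, 0, -0.019], "hand": 0.3}, {"travel": [0, 0, 0], "rot": [0, 0, -0.019], "hand": 0.3}, {"travel": [0, 0, 0], "rot": [0, 0, -0.019], "hand": 0.3}, {"travel": [0, 0, 0], "rot": [0, 0, -0.019], "hand": 0.3}, {"travel": [0, 0, 0], "rot": [0, 0, -0.019], "hand": 0.3}, {"travel": [0, 0, 0], "rot": [0, 0, -0.019], "hand": 0.3}, {"travel": [0, 0, 0], "rot": [0, 0, -0.019], "hand": 0.3}, {"travel": [0, 0, 0], "rot": [0, 0, -0.019], "hand": 0.3}, {"travel": [0, 0, 0], "rot": [0, 0, -0.019], "hand": 0.3}, {"travel": [0, 0, 0], "rot": [0, 0, -0.019], "hand": 0.3}]'

```text
clock: 7.17
position: [604.0, -168.9, 190.3]
ee_rot: [0.792, -0.61, 0.0, -0.0]
contact_force: [0.4, 0.1, -1.9]
gripper_width: 53.6
grasp_force: 64.0
```

>>> servo_tool --motion '[{"travel": [0, 0, 0], "rot": [0, 0, -0.019], "hand": 0.3}, {"travel": [0, 0, 0], "rot": [0, 0, -0.019], "hand": 0.3}, {"travel": [0, 0, 0], "rot": [0, 0, -0.019], "hand": 0.3}, {"travel": [0, 0, 0], "rot": [0, 0, -0.019], "hand": 0.3}, {"travel": [0, 0, 0], "rot": [0, 0, -0.019], "hand": 0.3}, {"travel": [0, 0, 0], "rot": [0, 0, -0.019], "hand": 0.3}, {"travel": [0, 0, 0], "rot": [0, 0, -0.019], "hand": 0.3}, {"travel": [0, 0, 0], "rot": [0, 0, -0.019], "hand": 0.3}, {"travel": [0, 0, 0], "rot": [0, 0, -0.005], "hand": 0.3}, {"travel": [0, 0, 0], "rot": [0, 0, 0], "hand": 0.3}]'

```text
clock: 8.0
position: [604.1, -168.9, 190.2]
ee_rot: [0.986, -0.165, 0.0, -0.0]
contact_force: [-0.1, 1.1, -2.7]
gripper_width: 53.5
grasp_force: 64.0
```

```bash
cat >> h.py <<'E'
CC=np.array([597,-167.3,0]); A=np.radians(-15.64); CR=np.array([[np.cos(A),-np.sin(A),0],[np.sin(A),np.cos(A),0],[0,0,1]])
def car(X): return (X-CC)@CR
def st():
    s=sensors.read_state(); R=Ro.from_quat(s['ee_rot']).as_matrix()
    print(s['clock'],'carton pos',car(s['position']).round(1),'toolx yaw',np.degrees(np.arctan2(R[1,0],R[0,0])).round(2),'F',s['contact_force'].round(1)); return s
E
python3 - <<'E'
from h import *
st()
im,d,K,W=snap('wrist','w3.png'); X=car(cloud(d,K,W))
m=(abs(X[...,1])<60)&(X[...,2]>100)&(X[...,2]<260)&(X[...,0]<-60)
S=X[m][:,[0,2]]
h,_=np.histogram(S[:,1],10);
for z in range(100,250,8):
    q=S[abs(S[:,1]-z)<4]
    if len(q)>5: print(z,len(q),np.median(q[:,0]).round(1),q[:,0].min().round(1),q[:,0].max().round(1))
E
```

```text
8.0 carton pos [  7.2   0.4 190.2] toolx yaw -18.99 F [-0.1  1.1 -2.7]
108 8 -83.1 -84.8 -81.9
116 28 -84.7 -86.1 -83.3
124 83 -86.8 -88.7 -84.7
132 139 -89.0 -91.0 -86.9
140 208 -91.2 -93.3 -89.4
148 290 -93.6 -96.1 -91.1
156 912 -96.1 -98.5 -93.3
164 1308 -98.2 -100.9 -95.4
172 904 -99.9 -102.4 -97.4
180 24 -102.0 -103.8 -100.3
```

>>> servo_tool --motion '[{"travel": [0, 0, 0.04], "rot": [0, 0, -0.0093], "hand": 0.3}, {"travel": [0, 0, 0.12], "rot": [0, 0, 0], "hand": 0.3}, {"travel": [0, 0, 0.14], "rot": [0, 0, 0], "hand": 0.3}, {"travel": [0, 0, 0.14], "rot": [0, 0, 0], "hand": 0.3}, {"travel": [0, 0, 0.12], "rot": [0, 0, 0], "hand": 0.3}, {"travel": [0, 0, 0.08], "rot": [0, 0, 0], "hand": 0.3}, {"travel": [0, 0, 0.04], "rot": [0, 0, 0], "hand": 0.3}, {"travel": [0, 0, 0.01], "rot": [0, 0, 0], "hand": 0.3}, {"travel": [0, 0, 0.0], "rot": [0, 0, 0], "hand": 0.3}, {"travel": [0, 0, 0.0], "rot": [0, 0, 0], "hand": 0.3}]'

```text
clock: 8.88
position: [605.8, -169.2, 18.8]
ee_rot: [0.991, -0.137, 0.002, 0.0]
contact_force: [-0.3, 0.6, -2.5]
gripper_width: 53.2
grasp_force: 64.0
```

```bash
python3 -c "
from h import *
st()"
```

```text
8.8833 carton pos [ 9.   0.6 18.8] toolx yaw -15.7 F [-0.3  0.6 -2.5]
```

>>> servo_tool --motion '[{"travel": [0, 0, 0.012], "rot": [0, 0, 0], "hand": 0.3}, {"travel": [0, 0, 0.012], "rot": [0, 0, 0], "hand": 0.3}, {"travel": [0, 0, 0.006], "rot": [0, 0, 0], "hand": 0.3}, {"travel": [0, 0, 0], "rot": [0, 0, 0], "hand": 0.3}, {"travel": [0, 0, 0], "rot": [0, 0, 0], "hand": 0.3}]'

```text
clock: 9.3
position: [604.4, -169.0, 9.8]
ee_rot: [0.991, -0.137, 0.0, -0.0]
contact_force: [0.1, -0.0, -1.8]
gripper_width: 53.5
grasp_force: 64.0
```

>>> servo_tool --motion '[{"travel": [0, 0, 0.008], "rot": [0, 0, 0], "hand": 0.3}, {"travel": [0, 0, 0.004], "rot": [0, 0, 0], "hand": 0.3}, {"travel": [0, 0, 0], "rot": [0, 0, 0], "hand": 0.3}]'

```text
clock: 9.55
position: [604.6, -169.1, 9.5]
ee_rot: [0.991, -0.136, 0.0, 0.0]
contact_force: [-4.2, 1.2, 10.8]
gripper_width: 53.5
grasp_force: 65.6
```

Floor contact. Releasing and rising.

>>> servo_tool --motion '[{"travel": [0, 0, 0], "rot": [0, 0, 0], "hand": 0.9}, {"travel": [0, 0, 0], "rot": [0, 0, 0], "hand": 0.9}, {"travel": [0, 0, 0], "rot": [0, 0, 0], "hand": 0.9}, {"travel": [0, 0, 0], "rot": [0, 0, 0], "hand": 0.9}, {"travel": [0, 0, -0.04], "rot": [0, 0, 0], "hand": 0.9}, {"travel": [0, 0, -0.1], "rot": [0, 0, 0], "hand": 0.9}, {"travel": [0, 0, -0.15], "rot": [0, 0, 0], "hand": 0.9}, {"travel": [0, 0, -0.15], "rot": [0, 0, 0], "hand": 0.5}, {"travel": [0, 0, -0.15], "rot": [0, 0, 0], "hand": 0.1}, {"travel": [0, 0, -0.15], "rot": [0, 0, 0], "hand": 0}]'

```text
clock: 10.38
position: [604.0, -169.1, 194.2]
ee_rot: [0.991, -0.137, 0.0, 0.0]
contact_force: [1.6, 0.1, 0.1]
gripper_width: 41.6
grasp_force: 0.0
```

>>> servo_tool --motion '[{"travel": [0, 0, -0.15], "rot": [0, 0, 0], "hand": 0}, {"travel": [0, 0, -0.15], "rot": [0, 0, 0], "hand": 0}, {"travel": [0, 0, -0.1], "rot": [0, 0, 0], "hand": 0}, {"travel": [0, 0, 0], "rot": [0, 0, 0], "hand": 0}, {"travel": [0, 0, 0], "rot": [0, 0, 0], "hand": 0}]'

```text
clock: 10.8
position: [604.9, -169.1, 294.3]
ee_rot: [0.991, -0.137, 0.002, -0.0]
contact_force: [-0.6, 0.2, -0.9]
gripper_width: 0.4
grasp_force: 0.0
```

Run:
```python
from h import *
st()
im,d,K,W=snap('wrist','w4.png'); X=car(cloud(d,K,W))
m=(abs(X[...,0])<69)&(abs(X[...,1])<82)&(X[...,2]>20)&(X[...,2]<60)
S=X[m]; print('radio',m.sum(),np.median(S[:,2]),cv2.minAreaRect(S[:,:2].astype(np.float32)))
m=(abs(X[...,1])<60)&(X[...,2]>90)&(X[...,2]<260)&(X[...,0]<-60)
S=X[m][:,[0,2]]
for z in range(96,250,6):
    q=S[abs(S[:,1]-z)<3]
    if len(q)>5: print(z,len(q),np.median(q[:,0]).round(1))
```

```text
10.8 carton pos [  8.    0.4 294.3] toolx yaw -15.73 F [-0.6  0.2 -0.9]
radio 3350 37.98512976181087 ((-9.848758697509766, -5.238838195800781), (148.72128295898438, 79.18711853027344), 17.624065399169922)
96 346 -78.7
102 345 -80.4
108 375 -82.1
114 387 -83.9
120 308 -85.5
126 311 -87.3
132 290 -89.0
138 222 -90.7
144 217 -92.4
150 228 -94.2
156 235 -95.9
162 234 -97.6
168 249 -99.4
174 253 -101.2
180 246 -102.7
186 245 -104.4
192 195 -106.1
198 26 -107.1
240 14 -105.9
```

View pics/w4.png

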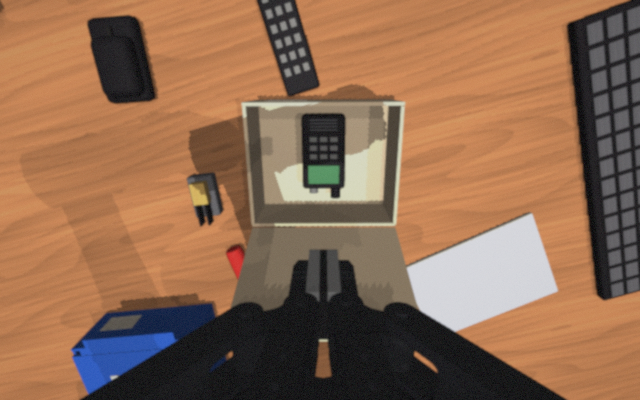

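The radio lies flat and straight in the carton at (323,150), with the bystanders undisturbed. The lid is at about 1.85 rad and the tab fold about 0.67. Next I bring the shut fingers behind the tab.

>>> servo_tool --motion '[{"travel": [-0.1, 0, 0], "rot": [0, 0, 0], "hand": 0}, {"travel": [-0.14, 0, 0], "rot": [0, 0, 0], "hand": 0}, {"travel": [-0.14, 0, 0], "rot": [0, 0, 0], "hand": 0}, {"travel": [-0.14, 0, 0], "rot": [0, 0, 0], "hand": 0}, {"travel": [-0.06, 0, 0], "rot": [0, 0, 0], "hand": 0}, {"travel": [0, 0, 0.1], "rot": [0, 0, 0], "hand": 0}, {"travel": [0, 0, 0.1], "rot": [0, 0, 0], "hand": 0}, {"travel": [0, 0, 0.05], "rot": [0, 0, 0], "hand": 0}, {"travel": [0, 0, 0], "rot": [0, 0, 0], "hand": 0}, {"travel": [0, 0, 0], "rot": [0, 0, 0], "hand": 0}]'

```text
clock: 11.68
position: [463.9, -129.9, 227.9]
ee_rot: [0.991, -0.137, -0.002, 0.0]
contact_force: [0.6, -0.5, -0.4]
gripper_width: -0.2
grasp_force: 0.0
```

Run:
```python
from h import *
st()
im,d,K,W=snap('wrist','w5.png'); X=car(cloud(d,K,W))
for lo,hi in((-70,-30),(30,70)):
  m=(X[...,1]>lo)&(X[...,1]<hi)&(X[...,2]>160)&(X[...,2]<250)&(X[...,0]<-60)&(X[...,0]>-135)
  S=X[m][:,[0,2]]
  for z in range(180,250,4):
    q=S[abs(S[:,1]-z)<2]
    if len(q)>5: print(z,len(q),np.median(q[:,0]).round(1),q[:,0].min().round(1),q[:,0].max().round(1))
st()
cv2.imwrite('pics/w5s.png',im[...,::-1])
```

```text
11.6833 carton pos [-1.383e+02  2.000e-01  2.279e+02] toolx yaw -15.71 F [ 0.6 -0.5 -0.4]
180 199 -102.6 -103.7 -101.0
184 199 -103.7 -104.7 -102.6
188 216 -104.9 -106.3 -103.7
192 217 -106.1 -107.1 -104.6
196 231 -107.2 -108.4 -105.9
200 252 -108.3 -109.4 -107.0
204 261 -109.5 -111.2 -108.2
208 265 -110.6 -112.1 -109.3
212 242 -111.6 -116.6 -110.2
216 7 -115.8 -116.0 -114.1
220 33 -113.4 -114.0 -112.7
224 36 -111.9 -112.6 -108.7
236 337 -105.2 -106.9 -103.8
240 82 -105.9 -106.4 -103.7
180 184 -102.8 -104.0 -101.5
184 211 -103.9 -105.0 -102.5
188 213 -105.1 -106.6 -103.5
192 224 -106.2 -107.4 -105.0
196 232 -107.4 -108.7 -106.0
200 244 -108.5 -109.7 -107.2
204 263 -109.7 -111.2 -108.4
208 278 -110.8 -112.2 -109.6
212 176 -111.7 -116.4 -111.0
216 38 -115.0 -115.8 -114.4
220 26 -113.8 -114.3 -113.1
236 397 -105.4 -107.4 -103.6
240 71 -106.1 -106.7 -103.6
11.7333 carton pos [-137.3    0.4  229. ] toolx yaw -15.71 F [-0.6  0.1  0.4]
```

View pics/w5s.png

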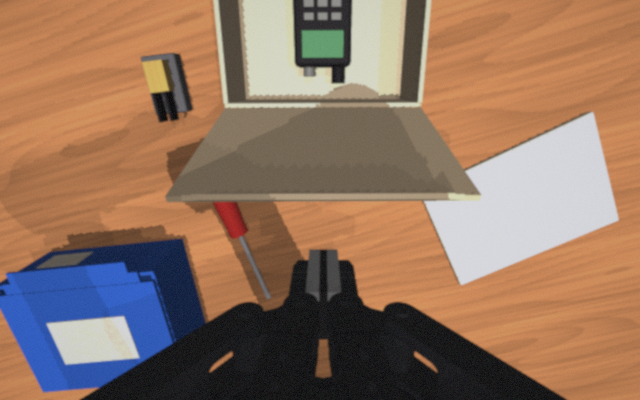

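The fingers, at (322,270), stand just behind the tab (row 195). Folding it over along the arc.

>>> servo_tool --motion '[{"travel": [0.035, 0, -0.004], "rot": [0, 0, 0], "hand": 0}, {"travel": [0.035, 0, -0.004], "rot": [0, 0, 0], "hand": 0}, {"travel": [0.02, 0, 0.008], "rot": [0, 0, 0], "hand": 0}, {"travel": [0.016, 0, 0.016], "rot": [0, 0, 0], "hand": 0}, {"travel": [0.01, 0, 0.022], "rot": [0, 0, 0], "hand": 0}, {"travel": [0.004, 0, 0.014], "rot": [0, 0, 0], "hand": 0}, {"travel": [0, 0, 0], "rot": [0, 0, 0], "hand": 0}, {"travel": [0, 0, 0], "rot": [0, 0, 0], "hand": 0}]'

```text
clock: 12.4
position: [493.2, -137.8, 215.6]
ee_rot: [0.991, -0.137, -0.001, 0.0]
contact_force: [0.0, 0.1, -0.5]
gripper_width: 0.1
grasp_force: 0.0
```

```bash
cat >> h.py <<'E'
def prof():
    im,d,K,W=snap('wrist'); X=car(cloud(d,K,W))
    m=(abs(X[...,1])>20)&(abs(X[...,1])<62)&(X[...,2]>160)&(X[...,2]<250)&(X[...,0]<-40)&(X[...,0]>-140)
    S=X[m][:,[0,2]]
    L=S[(S[:,1]<205)]; p=np.polyfit(L[:,1],L[:,0],1); print('lid angle',np.pi/2+np.arctan(-p[0]),'inner x at 214',np.polyval(p,214))
    T=S[S[:,1]>207]
    for x in range(-124,-78,3):
        q=T[abs(T[:,0]-x)<1.5]
        if len(q)>5: print(x,len(q),np.percentile(q[:,1],[5,50,95]).round(1))
E
python3 -c "
from h import *
st();prof()"
```

```text
12.4 carton pos [-107.9    0.4  215.6] toolx yaw -15.73 F [ 0.   0.1 -0.5]
lid angle 1.872213875404254 inner x at 214 -115.65453326551827
-115 1005 [207.5 210.3 212.8]
-112 153 [207.1 208.  219.3]
-109 24 [221.7 223.9 226.3]
-106 797 [233.1 234.7 235.9]
-103 309 [233.2 234.3 235.4]
```

>>> servo_tool --motion '[{"travel": [0, 0, -0.06], "rot": [0, 0, 0], "hand": 0}, {"travel": [0, 0, -0.12], "rot": [0, 0, 0], "hand": 0}, {"travel": [-0.06, 0, -0.1], "rot": [0, 0, 0], "hand": 0}, {"travel": [-0.06, 0, 0], "rot": [0, 0, 0], "hand": 0}, {"travel": [0, 0, 0], "rot": [0, 0, 0], "hand": 0}, {"travel": [0, 0, 0], "rot": [0, 0, 0], "hand": 0}]'

```text
clock: 12.95
position: [464.2, -129.5, 286.4]
ee_rot: [0.991, -0.137, 0.0, -0.0]
contact_force: [-0.3, 0.8, -0.6]
gripper_width: -0.0
grasp_force: 0.0
```

Run:
```python
from h import *
st();prof()
a=snap('wrist','w6.png')[0];b=snap('side','s6.png')[0]
cv2.imwrite('pics/b6.png',np.hstack([cv2.resize(a[100:400,120:520,::-1],(400,300)),cv2.resize(b[80:230,270:470,::-1],(400,300))]))
```

```text
12.95 carton pos [-138.1    0.6  286.4] toolx yaw -15.7 F [-0.3  0.8 -0.6]
lid angle 1.8717741091493176 inner x at 214 -115.69927767041287
-118 226 [211.8 214.2 216.7]
-115 235 [217.3 219.7 222.3]
-112 247 [222.6 225.2 227.3]
-109 297 [227.8 230.4 233.1]
-106 512 [233.3 234.6 236. ]
-103 147 [233.1 234.3 235.3]
```

View pics/b6.png

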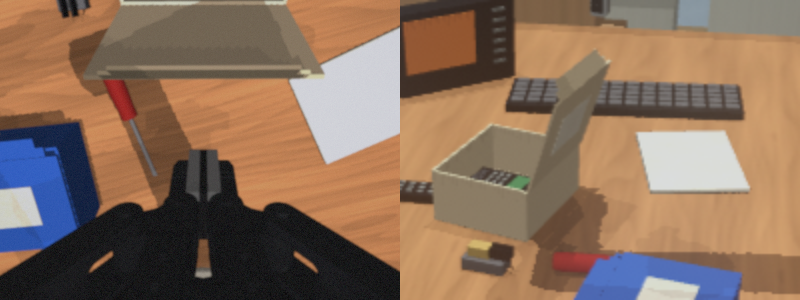

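Run:
```python
from h import *
f=np.load('pics/w6.npz'); d,K,W=f['d'],f['K'],f['W']
s=sensors.read_state()
p=np.linalg.inv(W)@np.r_[s['position'],1]; print('TCP px',K@p[:3]/p[2],p[2])
X=cloud(d,K,W); R=Ro.from_quat(s['ee_rot']).as_matrix(); T=(X-s['position'])@R
for v in range(236,330,8): print(v,[(u,T[v,u].round(0).tolist()) for u in(300,312,322,332,345)])
```

```text
TCP px [323.36564579 246.76762897   1.        ] 182.20770473526295
236 [(300, [-129.0, -35.0, 285.0]), (312, [-129.0, -17.0, 285.0]), (322, [-129.0, -2.0, 284.0]), (332, [-130.0, 13.0, 286.0]), (345, [-129.0, 33.0, 285.0])]
244 [(300, [-143.0, -35.0, 285.0]), (312, [-143.0, -17.0, 285.0]), (322, [-143.0, -2.0, 285.0]), (332, [-142.0, 13.0, 284.0]), (345, [-142.0, 33.0, 285.0])]
252 [(300, [-155.0, -35.0, 284.0]), (312, [12.0, -5.0, -28.0]), (322, [11.0, -1.0, -27.0]), (332, [12.0, 4.0, -28.0]), (345, [-157.0, 33.0, 287.0])]
260 [(300, [7.0, -11.0, -27.0]), (312, [12.0, -5.0, -36.0]), (322, [11.0, -1.0, -34.0]), (332, [11.0, 4.0, -35.0]), (345, [7.0, 10.0, -27.0])]
268 [(300, [7.0, -10.0, -35.0]), (312, [11.0, -5.0, -41.0]), (322, [11.0, -1.0, -41.0]), (332, [12.0, 4.0, -42.0]), (345, [8.0, 10.0, -35.0])]
276 [(300, [8.0, -10.0, -41.0]), (312, [12.0, -5.0, -48.0]), (322, [11.0, -1.0, -47.0]), (332, [11.0, 3.0, -47.0]), (345, [8.0, 9.0, -43.0])]
284 [(300, [7.0, -10.0, -46.0]), (312, [11.0, -4.0, -53.0]), (322, [11.0, -1.0, -53.0]), (332, [11.0, 3.0, -52.0]), (345, [8.0, 9.0, -48.0])]
292 [(300, [12.0, -9.0, -60.0]), (312, [12.0, -4.0, -59.0]), (322, [12.0, -1.0, -59.0]), (332, [11.0, 3.0, -58.0]), (345, [12.0, 8.0, -60.0])]
300 [(300, [14.0, -8.0, -67.0]), (312, [13.0, -4.0, -66.0]), (322, [7.0, -1.0, -58.0]), (332, [13.0, 3.0, -65.0]), (345, [14.0, 7.0, -66.0])]
308 [(300, [13.0, -8.0, -69.0]), (312, [12.0, -4.0, -69.0]), (322, [4.0, -1.0, -58.0]), (332, [12.0, 3.0, -69.0]), (345, [12.0, 7.0, -69.0])]
316 [(300, [13.0, -8.0, -74.0]), (312, [12.0, -4.0, -73.0]), (322, [1.0, -1.0, -58.0]), (332, [13.0, 3.0, -74.0]), (345, [12.0, 7.0, -73.0])]
324 [(300, [12.0, -8.0, -77.0]), (312, [13.0, -4.0, -77.0]), (322, [-3.0, -1.0, -58.0]), (332, [12.0, 3.0, -76.0]), (345, [11.0, 7.0, -76.0])]
```

Depth shows that the shut fingertips actually end about 20 mm behind the TCP, so the fingers only slid across the tab's top (tab fold about 0.8, lid 1.87). I'll repeat it 20 mm lower.

>>> servo_tool --motion '[{"travel": [0, 0, 0.1], "rot": [0, 0, 0], "hand": 0}, {"travel": [0, 0, 0.14], "rot": [0, 0, 0], "hand": 0}, {"travel": [0, 0, 0.077], "rot": [0, 0, 0], "hand": 0}, {"travel": [0.032, 0, 0], "rot": [0, 0, 0], "hand": 0}, {"travel": [0.034, 0, -0.004], "rot": [0, 0, 0], "hand": 0}, {"travel": [0.016, 0, 0.006], "rot": [0, 0, 0], "hand": 0}, {"travel": [0.016, 0, 0.018], "rot": [0, 0, 0], "hand": 0}, {"travel": [0.007, 0, 0.018], "rot": [0, 0, 0], "hand": 0}, {"travel": [0.002, 0, 0.006], "rot": [0, 0, 0], "hand": 0}, {"travel": [0, 0, 0], "rot": [0, 0, 0], "hand": 0}]'

```text
clock: 13.93
position: [490.6, -137.0, 195.7]
ee_rot: [0.991, -0.137, -0.0, -0.0]
contact_force: [0.2, -0.2, -0.2]
gripper_width: 0.2
grasp_force: 0.0
```

```bash
python3 -c "
from h import *
st();prof()"
```

```text
13.9333 carton pos [-110.6    0.5  195.7] toolx yaw -15.73 F [ 0.2 -0.2 -0.2]
lid angle 1.8699875625646365 inner x at 214 -115.5483092842689
-121 15 [210.8 211.5 211.8]
-118 624 [212.  212.8 213.6]
-115 806 [212.6 213.4 214.3]
-112 780 [213.  213.9 214.7]
-109 803 [213.6 214.4 215.3]
-106 829 [214.1 215.1 215.9]
-103 841 [214.8 215.6 216.6]
-100 879 [215.4 216.2 217.1]
-97 898 [215.9 216.8 217.7]
-94 1271 [214.8 217.  218.2]
-91 32 [215.5 216.4 217.7]
```

The tab is now at 1.68 against the lid. I'll press it 1 mm more for margin, then go round behind the lid.

>>> servo_tool --motion '[{"travel": [0, 0, 0.005], "rot": [0, 0, 0], "hand": 0}, {"travel": [0, 0, 0], "rot": [0, 0, 0], "hand": 0}, {"travel": [0, 0, -0.06], "rot": [0, 0, 0], "hand": 0}, {"travel": [0, 0, -0.1], "rot": [0, 0, 0], "hand": 0}, {"travel": [-0.07, 0, 0], "rot": [0, 0, 0], "hand": 0}, {"travel": [-0.07, 0, 0], "rot": [0, 0, 0], "hand": 0}, {"travel": [0, 0, 0.1], "rot": [0, 0, 0], "hand": 0}, {"travel": [0, 0, 0.1], "rot": [0, 0, 0], "hand": 0}, {"travel": [0, 0, 0.04], "rot": [0, 0, 0], "hand": 0}, {"travel": [0, 0, 0], "rot": [0, 0, 0], "hand": 0}]'

```text
clock: 14.82
position: [454.5, -127.3, 172.2]
ee_rot: [0.991, -0.137, -0.003, 0.0]
contact_force: [-0.2, -0.2, 0.6]
gripper_width: -0.1
grasp_force: 0.0
```

```bash
python3 -c "
from h import *
st();prof()"
```

```text
14.8167 carton pos [-1.480e+02  1.000e-01  1.722e+02] toolx yaw -15.74 F [-0.2 -0.2  0.6]
lid angle 1.8653853734319674 inner x at 214 -115.25341308916008
-121 12 [211.1 211.4 212.1]
-118 1089 [211.8 212.8 213.7]
-115 1424 [212.3 213.2 214.2]
-112 1377 [212.6 213.5 214.5]
-109 1431 [213.1 214.  214.9]
-106 1507 [213.5 214.4 215.4]
-103 1534 [214.  214.9 215.8]
-100 1584 [214.4 215.3 216.3]
-97 1655 [214.8 215.8 216.8]
-94 2079 [213.6 216.  217.1]
-91 32 [214.2 214.6 216.4]
```

The fold is 1.72. Now pushing the lid over along its arc.

>>> servo_tool --motion '[{"travel": [0.056, 0, 0], "rot": [0, 0, 0], "hand": 0}, {"travel": [0.056, 0, 0], "rot": [0, 0, 0], "hand": 0}, {"travel": [0.056, 0, 0], "rot": [0, 0, 0], "hand": 0}, {"travel": [0.056, 0, 0], "rot": [0, 0, 0], "hand": 0}, {"travel": [0.062, 0, 0.006], "rot": [0, 0, 0], "hand": 0}, {"travel": [0.062, 0, 0.007], "rot": [0, 0, 0], "hand": 0}, {"travel": [0.064, 0, 0.026], "rot": [0, 0, 0], "hand": 0}, {"travel": [0.064, 0, 0.026], "rot": [0, 0, 0], "hand": 0}, {"travel": [0.053, 0, 0.043], "rot": [0, 0, 0], "hand": 0}, {"travel": [0.053, 0, 0.043], "rot": [0, 0, 0], "hand": 0}]'

```text
clock: 15.7
position: [598.4, -167.2, 138.4]
ee_rot: [0.991, -0.137, 0.001, 0.0]
contact_force: [-1.0, 1.5, 0.3]
gripper_width: -0.1
grasp_force: 0.8
```

Run:
```python
from h import *
st()
f=snap('side','s7.png'); X=car(cloud(*f[1:]))
m=(abs(X[...,1])<85)&(X[...,2]>95)&(X[...,2]<200)&(abs(X[...,0])<90)
w=snap('wrist','w7.png')
cv2.imwrite('pics/b7.png',np.hstack([cv2.resize(w[0][...,::-1],(400,250)),cv2.resize(f[0][80:230,270:510,::-1],(400,250))]))
```

```text
15.7 carton pos [  1.4   0.4 138.4] toolx yaw -15.71 F [-1.   1.5  0.3]
```

View pics/b7.png

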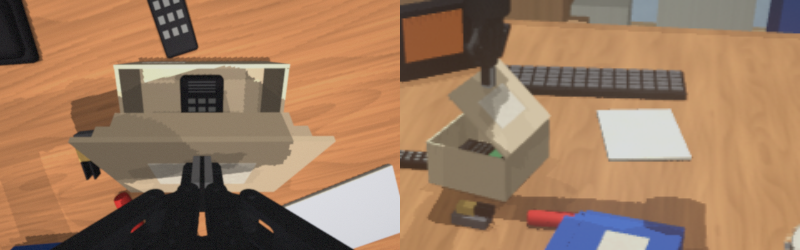

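The lid is about half closed with the tab folded in (left image, row 145). Continuing down.

>>> servo_tool --motion '[{"travel": [0.025, 0, 0.038], "rot": [0, 0, 0], "hand": 0}, {"travel": [0.025, 0, 0.038], "rot": [0, 0, 0], "hand": 0}, {"travel": [0.025, 0, 0.038], "rot": [0, 0, 0], "hand": 0}, {"travel": [0.015, 0, 0.043], "rot": [0, 0, 0], "hand": 0}, {"travel": [0.015, 0, 0.043], "rot": [0, 0, 0], "hand": 0}, {"travel": [0.005, 0, 0.03], "rot": [0, 0, 0], "hand": 0}, {"travel": [0.005, 0, 0.03], "rot": [0, 0, 0], "hand": 0}, {"travel": [0.003, 0, 0.03], "rot": [0, 0, 0], "hand": 0}, {"travel": [0, 0, 0], "rot": [0, 0, 0], "hand": 0}]'

```text
clock: 16.55
position: [625.1, -174.8, 63.9]
ee_rot: [0.991, -0.136, -0.001, 0.0]
contact_force: [0.1, -0.3, 1.5]
gripper_width: -0.1
grasp_force: 0.0
```

```bash
cat >> h.py <<'E'
def lid():
    st(); X=car(cloud(*snap('wrist')[1:])); Z=X[...,2]
    for x in list(range(-40,60,20))+[54,57,60,63,66,69,72,75,80,84]:
        r=[]
        for a,b in((-62,-25),(25,62)):
            q=Z[(abs(X[...,0]-x)<1.5)&(X[...,1]>a)&(X[...,1]<b)&(Z<130)]
            r.append((len(q),np.percentile(q,[10,50,90]).round(1).tolist()) if len(q)>5 else None)
        print(x,r)
E
python3 -c "
from h import *
lid()"
```

```text
16.55 carton pos [29.1  0.4 63.9] toolx yaw -15.69 F [ 0.1 -0.3  1.5]
-40 [None, None]
-20 [None, None]
0 [(74, [83.4, 83.8, 84.6]), (54, [83.3, 83.9, 84.6])]
20 [(378, [83.5, 84.2, 84.9]), (380, [83.4, 84.2, 85.0])]
40 [(427, [83.2, 83.9, 84.6]), (451, [83.2, 83.9, 84.7])]
54 [(463, [83.2, 84.0, 84.7]), (465, [83.1, 83.8, 84.5])]
57 [(496, [83.1, 83.9, 84.6]), (500, [82.8, 83.7, 84.6])]
60 [(482, [83.2, 83.9, 84.6]), (482, [83.1, 83.8, 84.6])]
63 [(779, [62.3, 83.4, 84.5]), (802, [61.7, 83.4, 84.4])]
66 [(648, [73.9, 83.1, 84.5]), (586, [75.8, 83.2, 84.5])]
69 [None, None]
72 [(182, [79.1, 79.9, 80.6]), (226, [79.1, 79.9, 80.5])]
75 [(2360, [14.4, 58.5, 79.9]), (1868, [21.4, 67.4, 80.0])]
80 [(247, [-0.9, 0.0, 0.7]), (198, [-0.8, -0.1, 0.8])]
84 [(264, [-0.8, -0.0, 0.7]), (198, [-0.6, 12.9, 15.6])]
```

The lid is flat at 84 mm, and the tab is visible inside the rim (x 63 to 66, below z 80). A gentle press near the free edge, then retreat.

>>> servo_tool --motion '[{"travel": [0, 0, -0.02], "rot": [0, 0, 0], "hand": 0}, {"travel": [0.06, 0, 0], "rot": [0, 0, 0], "hand": 0}, {"travel": [0, 0, 0.02], "rot": [0, 0, 0], "hand": 0}, {"travel": [0, 0, 0.008], "rot": [0, 0, 0], "hand": 0}, {"travel": [0, 0, 0], "rot": [0, 0, 0], "hand": 0}, {"travel": [0, 0, 0], "rot": [0, 0, 0], "hand": 0}]'

```text
clock: 17.1
position: [640.9, -179.2, 63.5]
ee_rot: [0.991, -0.136, 0.002, 0.0]
contact_force: [2.3, -0.6, 4.3]
gripper_width: -0.0
grasp_force: 2.2
```

>>> servo_tool --motion '[{"travel": [0, 0, -0.03], "rot": [0, 0, 0], "hand": 0}, {"travel": [0, 0, -0.1], "rot": [0, 0, 0], "hand": 0}, {"travel": [0, 0, -0.15], "rot": [0, 0, 0], "hand": 0}, {"travel": [0, 0, -0.15], "rot": [0, 0, 0], "hand": 0}, {"travel": [-0.1, 0, -0.1], "rot": [0, 0, 0], "hand": 0}, {"travel": [-0.1, 0, 0], "rot": [0, 0, 0], "hand": 0}, {"travel": [0, 0, 0], "rot": [0, 0, 0], "hand": 0}, {"travel": [0, 0, 0], "rot": [0, 0, 0], "hand": 0}]'

```text
clock: 17.77
position: [589.6, -164.9, 195.1]
ee_rot: [0.991, -0.137, -0.001, -0.0]
contact_force: [0.0, -0.5, -0.4]
gripper_width: 0.2
grasp_force: 0.0
```

Run:
```python
from h import *
lid()
w=snap('wrist','w8.png')[0]; f=snap('scene','sc8.png')[0]
cv2.imwrite('pics/b8.png',np.hstack([cv2.resize(w[...,::-1],(400,250)),cv2.resize(f[110:310,140:460,::-1],(400,250))]))
```

```text
17.7667 carton pos [ -7.7   0.3 195.1] toolx yaw -15.72 F [ 0.  -0.5 -0.4]
-40 [(121, [83.3, 84.0, 84.8]), (130, [82.9, 83.9, 84.6])]
-20 [(132, [83.3, 84.2, 85.0]), (136, [83.3, 84.3, 85.1])]
0 [(136, [83.0, 84.2, 85.1]), (147, [83.5, 84.3, 85.1])]
20 [(150, [83.4, 84.3, 85.4]), (160, [83.1, 84.3, 85.1])]
40 [(147, [82.9, 83.8, 84.8]), (161, [83.2, 84.0, 84.8])]
54 [(184, [83.2, 83.9, 84.8]), (183, [82.9, 83.8, 84.7])]
57 [(184, [83.1, 83.9, 84.8]), (178, [82.9, 84.0, 84.7])]
60 [(184, [83.1, 84.0, 84.9]), (163, [82.9, 83.8, 84.6])]
63 [(238, [3.7, 83.7, 84.7]), (203, [3.9, 83.7, 84.7])]
66 [(221, [3.3, 5.0, 84.5]), (236, [3.4, 80.3, 84.3])]
69 [(111, [2.9, 4.0, 5.0]), (107, [3.0, 4.1, 4.9])]
72 [(92, [79.1, 80.0, 80.9]), (96, [78.9, 79.9, 80.8])]
75 [(177, [0.2, 79.6, 80.7]), (205, [77.7, 79.8, 80.7])]
80 [(108, [-1.0, 0.1, 0.8]), (108, [-1.0, -0.1, 1.0])]
84 [(111, [-1.1, -0.0, 0.9]), (108, [-0.7, 7.4, 15.8])]
```

View pics/b8.png

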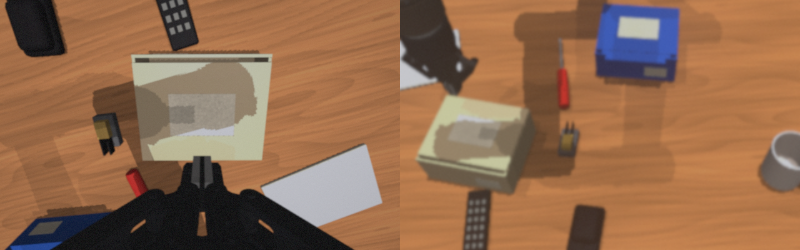

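The carton is shut: the lid sits flat at 84 mm (left image, rows 60 to 160), the gap to the rim is clear with the tab inside, and the other things are where they were. Handing in.

```bash
python3 -c "
from h import *
print(job_done())"
```

```text
the job is handed in; nothing more can be done
None
```

The radio lies flat in the carton, the lid is fully down with its tab inside the front rim, and the job was handed in at about 18 s with the other things on the desk left where they were.

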